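# Pack out the gluing jig

### The job

A board stands in the gluing jig on the bench, against one cheek. Choose the two packers whose thicknesses together fill the gap between that board and the opposite cheek snugly, with only a sliver of play, and lower both into it side by side gently, without dropping or forcing them, upright, fully down on the jig's base and not sticking out past the ends of the cheeks. Leave the other two packers on the bench away from the jig, and do not disturb the hammer, jar and sanding block.

Things in the scene. Friction and masses are not known exactly. Their poses are not given: they have to be found in the camera images.
- jig: Fixed gluing jig: plywood base 350 x 160 x 12 mm with two parallel dark wood cheeks, each 140 long (x), 25 thick, 40 high, 95 mm apart: the open-ended bay. Origin: under the bay's centre, at bench level; bay floor 12 mm, cheek tops 52 mm above it. x along the cheeks (away from the robot), y across the bay; inner cheek faces at y = +47.5 and -47.5 mm, top edges rounded 4 mm. Spare boards stand beyond, at +x.
- board_55: Fixed wooden board on edge, 150 mm long, 55 thick, 40 high, on the jig's base along the cheeks. Origin: foot of its +y face, mid-length; it reaches 55 mm from there to -y. One of three boards stands in the bay, +y face against the +y cheek; the other two are parked beyond the bay. If this one is in the bay, the gap to the -y cheek is 40 mm.
- board_40: Fixed wooden board on edge, 150 mm long, 40 thick, 40 high, on the jig's base along the cheeks. Origin: foot of its +y face, mid-length; it reaches 40 mm from there to -y. One of three boards stands in the bay, +y face against the +y cheek; the other two are parked beyond the bay. If this one is in the bay, the gap to the -y cheek is 55 mm.
- board_18: Fixed wooden board on edge, 150 mm long, 18 thick, 40 high, on the jig's base along the cheeks. Origin: foot of its +y face, mid-length; it reaches 18 mm from there to -y. One of three boards stands in the bay, +y face against the +y cheek; the other two are parked beyond the bay. If this one is in the bay, the gap to the -y cheek is 77 mm.
- packer_15_mid (a point): Centre of the loose 15 mm plywood packer, 47.5 mm above its foot. It stands on the bench, an upside-down T from the side: body 100 mm long (x), 15 thick (y), 50 high, lower long edges rounded 3 mm; on its middle a grip tab 40 long (x), 15 thick, 45 high; z up. About 65 g. Gripped by the tab's 40 mm ends, its sides stay free for a neighbour.
- packer_22_mid (a point): Centre of the loose 22 mm plywood packer, 47.5 mm above its foot. It stands on the bench, an upside-down T from the side: body 100 mm long (x), 22 thick (y), 50 high, lower long edges rounded 3 mm; on its middle a grip tab 40 long (x), 22 thick, 45 high; z up. About 86 g. Gripped by the tab's 40 mm ends, its sides stay free for a neighbour.
- packer_30_mid (a point): Centre of the loose 30 mm plywood packer, 47.5 mm above its foot. It stands on the bench, an upside-down T from the side: body 100 mm long (x), 30 thick (y), 50 high, lower long edges rounded 3 mm; on its middle a grip tab 40 long (x), 30 thick, 45 high; z up. About 110 g. Gripped by the tab's 40 mm ends, its sides stay free for a neighbour.
- packer_44_mid (a point): Centre of the loose 44 mm plywood packer, 47.5 mm above its foot. It stands on the bench, an upside-down T from the side: body 100 mm long (x), 44 thick (y), 50 high, lower long edges rounded 3 mm; on its middle a grip tab 40 long (x), 44 thick, 45 high; z up. About 152 g. Gripped by the tab's 40 mm ends, its sides stay free for a neighbour.
- hammer: Hammer lying on the bench, about 280 mm long, loose; not part of the job. Origin under its middle.
- tin: Glass jar with steel lid, 72 mm across, 85 mm high, loose; not part of the job. Origin under its centre.
- sander: Cork sanding block with a wooden grip, 110 x 65 x 48 mm, loose; not part of the job. Origin under its centre.
Mind the look-alikes: they are no part of the job. What is shaped like the part that bears packer_22_mid but purple or red is not meant.

How it is judged:
By the outcome, as a careful person would: the job done as asked, in the order asked, and still so for the second after the job is handed in, with the robot touching nothing.
It also fails if it takes over 64 s, if anything falls off the work surface, if the arm or the gripper's body presses on something with over 40 N, if the wrist force passes 120 N, or if a joint passes its speed limit or range.

### The arm

A 6-joint arm with a two-finger parallel gripper is mounted at the origin on the work surface. World frame = base frame: x ahead of the robot, y to its left, z up, the work surface at z = 0. Lengths are in m, angles in rad, forces in N, time in s.
With the tool pointing down it reaches from about 0.325 to 0.9 m from the base axis. Payload 6.1 kg.
Tool frame: the origin (TCP) lies between the finger pads; the fingertips stand 22 mm ahead of it and the grasp point (between the pads) lies 3 mm ahead of it; z points along the fingers, y is the line along which they close (so a half turn about z gives the same grasp; the last joint's range is limited). The gripper opens to 87 mm and grips with 3 to 60 N. Pads are 19 mm wide; open, the fingers measure 117 mm over their backs; the gripper's body (75 mm by 190 mm) begins 51 mm behind the grasp point.
Start: joints at [-1.311, 0.22, 1.526, -0, 1.395, -0.126], TCP at [0.235, -0.579, 0.245] pointing down, gripper open.
Joint ranges: [-2.98, 2.98], [-0.91, 2.08], [0.09, 2.57], [-1.24, 4.39], [0.2, 2.65], [-2.68, 2.68]. Speed limits (rad/s): [2.57, 2.57, 3.01, 3.14, 3.14, 3.14].

### API

Orientations are given as a unit quaternion [w, x, y, z].
In Python, from cell import read_state, get_image, close_job, silhouettes, tip_of gives the robot as it stands. The module is installed in compiled form; this text tells all that it offers.
- The arm moves only by the shell command python3 -m inch 'ROWS' [OPENING]. ROWS is JSON, a list of rows, each a list of 2 entries, a list of its own where there are three numbers: the shift along the tool's x, y, z in mm, then the turn, a rotation vector about the tool's x, y, z in rad. A call has 1 to 5 rows; each row is the pose to reach, as a shift and turn from the pose commanded when the call began, along the tool's axes at that moment; what a row does not reach only later rows make up. A row lasts 1/12 s, in which the tool goes at most 41.7 mm and 7.16 degrees, less where a joint would pass 70% of its speed; a pose out of reach is approached as far as the arm can. A call with a gripper value outside its range is refused whole. OPENING is the opening in per cent of the stroke, from 0 (shut) to 100 (fully open), set as the call begins (- or left out, the last holds). The fingers move at their own pace and stop on an object; the grip force is fixed at half the most. Time passes only in rows, so rows that repeat a pose let the fingers close. It gives the time, the measured TCP pose, the force, the opening and the grip force at its end, in the units of the state.
- read_state(): the state, without advancing time (a new reading comes with each control period).
- get_image(name): name is "side" or "top"; returns a dict with "image" (400x640x3 uint8, red, green, blue), "vfov" (degrees; the focal length in pixels is half the picture's height over the tangent of half this angle, whatever the lens; pixels are square), "cx", "cy" (the principal point, pixels), "distortion" ([k1, k2, p1, p2, k3] as OpenCV has them; the pictures are not rectified), "T" (4x4, takes a point from camera to world coordinates). Camera axes: x right, y down, z forward; pixel columns grow to the right and rows downward; lengths in m; the calibration is good to about 2 mm. A picture is of the moment at which its call begins. There is no depth.
- close_job(): hands the job in; it is judged then, once.
Trained networks look in a picture, given as the dict that the camera call returned (one of the last four; its "shot" number tells which), for a name from the list of things; names that differ only in an ending like _2 or _b are one class to them, and where a whole thing is asked for, a point or a joint stands for the part that bears it (a point fixed in the world has none). Each returns a list of dicts, best first, with "score" (0 to 1); they miss things now and then, are a little off and sometimes report something else, mostly with a low value. They report only what shows in the picture. A call takes as long as a camera call. They do not tell look-alikes from the thing itself.
- silhouettes(name, picture): "pixels" (400x640 bool, what is visible of it) and "uv" ([column, row] in pixels, amid what is visible of it).
- tip_of(name, picture): "uv" ([column, row] in pixels: a listed point, or the origin of a listed thing).
The state is a dict: "t": time; "joints": joint angles; "joint_vel": joint speeds; "tau": joint torques, N m; "position": TCP position; "tool_rot": TCP orientation; "ft_force": force on the tool from outside, world axes, zero at the start; "moment": the same for the moment, N m; "width": finger opening in m; "grip_force": force on a finger pad.
Only numpy, scipy, OpenCV 4.12 (cv2) and the standard library are available. Lean on these libraries where they do the work, as an engineer would, in place of code of your own. Each camera call takes 0.05 s, during which the arm holds its last target. There are 200 camera calls.

## Working session

There is one attempt and no reset: what is moved stays moved. The work goes in short steps, Python scripts to look and compute and a shell command to move; the robot and the scene stay as the last step left them, time stands still between calls to the robot, and variables do not carry over. Pictures are saved under pics/ and viewed, at most 10 in all, crops included, and the job is handed in when it is done.

```bash
mkdir -p pics; cat > h.py <<'E'
import numpy as np, cv2
from cell import *
def cam(p):
    h,w=p["image"].shape[:2]; f=h/2/np.tan(np.radians(p["vfov"])/2)
    return np.array([[f,0,p["cx"]],[0,f,p["cy"]],[0,0,1]]),np.array(p["distortion"],float),np.array(p["T"])
def ray(p,uv):
    K,d,T=cam(p); n=cv2.undistortPoints(np.array([[uv]],float),K,d)[0,0]
    return T[:3,3],T[:3,:3]@np.array([n[0],n[1],1])
def onz(p,uv,z):
    o,r=ray(p,uv); return o+r*(z-o[2])/r[2]
def proj(p,X):
    K,d,T=cam(p); Ti=np.linalg.inv(T)
    return cv2.projectPoints(np.array(X,float).reshape(-1,1,3),cv2.Rodrigues(Ti[:3,:3])[0],Ti[:3,3],K,d)[0][:,0]
def tri(a,ua,b,ub):
    o1,r1=ray(a,ua);o2,r2=ray(b,ub)
    s=np.linalg.lstsq(np.c_[r1,-r2],o2-o1,rcond=None)[0]
    return (o1+r1*s[0]+o2+r2*s[1])/2, np.linalg.norm(o1+r1*s[0]-o2-r2*s[1])
def save(p,n): cv2.imwrite("pics/"+n,p["image"][:,:,::-1])
E
python3 - <<'E'
from h import *
np.set_printoptions(precision=4,suppress=True)
t=get_image("top");s=get_image("side")
im=np.vstack([t["image"],s["image"]]);
save(t,"t0.png");save(s,"s0.png")
print(t["T"],s["T"])
Z=dict(jig=0,tin=0,sander=0,hammer=0,board_55=.012,board_40=.012,board_18=.012)
for n in ["jig","board_55","board_40","board_18","packer_15_mid","packer_22_mid","packer_30_mid","packer_44_mid","hammer","tin","sander"]:
    for nm,p in (("top",t),("side",s)):
        for d in tip_of(n,p): print(n,nm,np.round(d["uv"],1),round(d["score"],2),onz(p,d["uv"],Z.get(n,.0475)))
print(read_state())
E
```

```text
[[ 0.0049 -0.9963  0.0856  0.4398]
 [-1.     -0.005   0.0001 -0.038 ]
 [ 0.0004 -0.0856 -0.9963  1.0448]
 [ 0.      0.      0.      1.    ]] [[-0.9939 -0.0506  0.0977  0.4523]
 [-0.1086  0.5957 -0.7959  0.723 ]
 [-0.018  -0.8016 -0.5975  0.6289]
 [ 0.      0.      0.      1.    ]]
jig top [230.1 168.2] 0.82 [0.5845 0.2256 0.    ]
jig side [280.4 291.3] 0.78 [0.5917 0.2209 0.    ]
jig side [201.4 295.1] 0.58 [ 0.7603  0.2468 -0.    ]
board_55 top [216.1 108.6] 0.82 [0.757  0.2691 0.012 ]
board_55 top [215.8 172.8] 0.65 [0.5695 0.2633 0.012 ]
board_55 top [199.6 116.2] 0.55 [0.7347 0.3168 0.012 ]
board_55 side [196.7 326.7] 0.87 [0.7362 0.3306 0.012 ]
board_55 side [202.4 297.5] 0.6 [0.7501 0.2617 0.012 ]
board_55 side [284.2 306.9] 0.59 [0.574  0.2691 0.012 ]
board_40 top [216.1 108.6] 0.82 [0.757  0.2691 0.012 ]
board_40 top [215.8 172.8] 0.65 [0.5695 0.2633 0.012 ]
board_40 top [199.6 116.2] 0.55 [0.7347 0.3168 0.012 ]
board_40 side [196.7 326.7] 0.87 [0.7362 0.3306 0.012 ]
board_40 side [202.4 297.5] 0.6 [0.7501 0.2617 0.012 ]
board_40 side [284.2 306.9] 0.59 [0.574  0.2691 0.012 ]
[... 1265 characters left out ...]
.    ]
tin top [159.2 205.5] 0.73 [0.4757 0.4301 0.    ]
tin side [327.7 394.4] 0.7 [0.4724 0.4274 0.    ]
sander top [318.2 204. ] 0.76 [ 0.4831 -0.0283  0.    ]
sander side [338.4 220.4] 0.57 [ 0.4792 -0.0302  0.    ]
{'t': 1.2, 'joints': array([-1.3111,  0.2204,  1.5265, -0.    ,  1.3947, -0.1261]), 'joint_vel': array([ 0.0019,  0.001 ,  0.0021, -0.0003,  0.0012,  0.0001]), 'tau': array([ -0.0013, -49.4573, -38.7705,   0.0698,   0.0469,  -0.    ]), 'position': array([ 0.2352, -0.5791,  0.2445]), 'tool_rot': array([ 0.    ,  0.9815,  0.1917, -0.    ]), 'ft_force': array([0.2501, 0.7631, 1.1256]), 'moment': array([ 0.014 , -0.0241,  0.0174]), 'grip_force': 0.0, 'width': 0.08672686173078888}
```

View pics/t0.png

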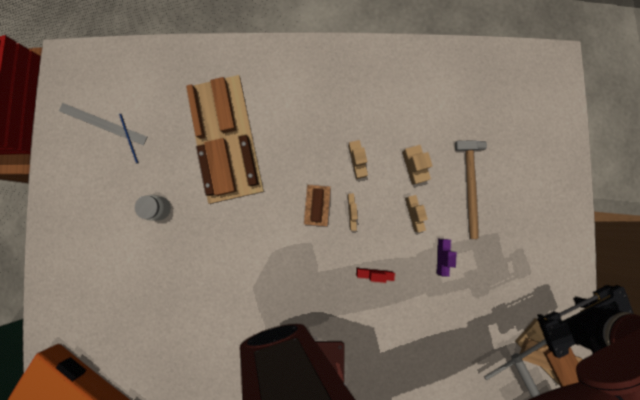

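View pics/s0.png

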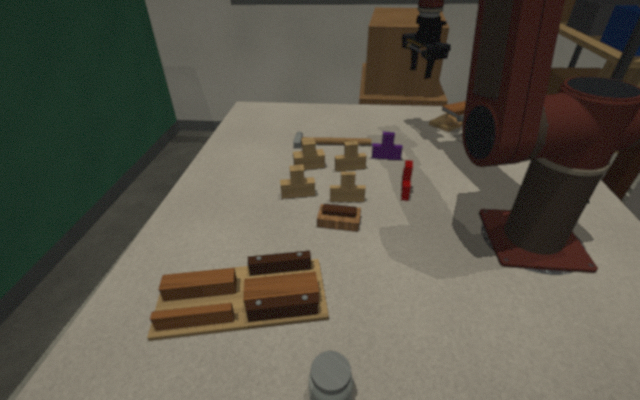

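The packer_22 candidates are plywood T's at top-view (352,209), (417,215), (359,158) and (417,165), red at (375,275) and purple at (446,258). The red and purple ones are look-alikes. Next I check sizes in a close crop and fit the poses.

```bash
cat >> h.py <<'E'
def box(x0,x1,y0,y1,z0,z1): return np.array([[x,y,z] for x in (x0,x1) for y in (y0,y1) for z in (z0,z1)],float)
def place(B,q,z=0):
    c,s=np.cos(q[2]),np.sin(q[2]); return B@np.array([[c,s,0],[-s,c,0],[0,0,1]])+[q[0],q[1],z]
def pk(t): return [box(-.05,.05,-t/2,t/2,0,.05),box(-.02,.02,-t/2,t/2,.05,.095)]
def mask(p,boxes,q,z=0,S=4):
    m=np.zeros((400*S,640*S),np.uint8)
    for B in boxes:
        uv=(proj(p,place(B,q,z))+.5)*S-.5
        cv2.fillConvexPoly(m,np.round(cv2.convexHull(uv.astype(np.float32))*16).astype(np.int32),255,cv2.LINE_8,4)
    return cv2.resize(m,(640,400),interpolation=cv2.INTER_AREA)/255.
def fit(boxes,q0,obs,z=0):
    from scipy.optimize import minimize
    f=lambda v:sum(np.abs(mask(p,boxes,(v[0]*.01,v[1]*.01,v[2]*.1),z)-m).sum()/max(m.sum(),1) for p,m in obs)
    best=None
    for a in (-1,0,1):
        v0=np.array([q0[0]*100,q0[1]*100,q0[2]*10+a])
        r=minimize(f,v0,method="Nelder-Mead",options=dict(initial_simplex=v0+np.vstack([np.zeros(3),np.eye(3)*[.5,.5,1]]),xatol=.005,fatol=1e-4))
        if best is None or r.fun<best.fun: best=r
    return np.array([best.x[0]*.01,best.x[1]*.01,best.x[2]*.1]),best.fun
E
python3 - <<'E'
from h import *
np.set_printoptions(precision=4,suppress=True)
t=get_image("top");s=get_image("side")
P=[("packer_15_mid",(.465,-.118)),("packer_22_mid",(.453,-.299)),("packer_30_mid",(.605,-.14)),("packer_44_mid",(.594,-.302))]
for n,c in P:
    th=int(n[7:9])/1000; obs=[]
    for p in (t,s):
        L=silhouettes(n,p); g=proj(p,[[*c,.0475]])[0]
        L=[d for d in L if np.hypot(*(np.array(d["uv"])-g))<12]
        if L: obs.append((p,L[0]["pixels"].astype(float)))
    if len(obs)<1: print(n,"none");continue
    for T in (.015,.022,.03,.044):
        r=[fit(pk(T),(*c,0.1),o) for o in ([obs] if len(obs)<2 else [obs,obs[:1],obs[1:]])]
        print(n,T,[x for x in r] if abs(T-th)<1e-4 else r[0])
J=silhouettes("jig",t); 
for d in J: print("jig",d["score"],d["uv"],d["pixels"].sum())
A=cv2.resize(t["image"][60:220,170:280],None,fx=3.6,fy=3.6,interpolation=cv2.INTER_CUBIC)
B=cv2.resize(t["image"][125:290,330:470],None,fx=2.8,fy=2.8,interpolation=cv2.INTER_CUBIC)
h=max(A.shape[0],B.shape[0]);f=lambda X:np.vstack([X,np.zeros((h-X.shape[0],X.shape[1],3),np.uint8)])
C=np.hstack([f(A),f(B)]);print(C.shape);cv2.imwrite("pics/c1.png",cv2.convertScaleAbs(C,alpha=1.6)[:,:,::-1])
E
```

```text
packer_15_mid 0.015 [(array([ 0.4621, -0.1204,  0.0673]), np.float64(0.1928250436803367)), (array([ 0.4621, -0.1203,  0.0703]), np.float64(0.10185222878078568)), (array([ 0.4616, -0.1246,  0.0855]), np.float64(0.044382584914414096))]
packer_15_mid 0.022 (array([ 0.4619, -0.121 ,  0.0842]), np.float64(0.4955278381826343))
packer_15_mid 0.03 (array([ 0.4616, -0.118 , -0.0074]), np.float64(0.9352477567964019))
packer_15_mid 0.044 (array([ 0.4605, -0.1109,  0.0042]), np.float64(1.7112782929405865))
packer_22_mid 0.015 (array([ 0.458 , -0.2958,  0.2418]), np.float64(0.19826702357434994))
packer_22_mid 0.022 [(array([ 0.4581, -0.2965,  0.248 ]), np.float64(0.18659841639631158)), (array([ 0.4582, -0.2961,  0.2361]), np.float64(0.10955429399685952)), (array([ 0.4584, -0.2981,  0.2801]), np.float64(0.0665286642516244))]
packer_22_mid 0.03 (array([ 0.4581, -0.2969,  0.1851]), np.float64(0.45233322435298673))
packer_22_mid 0.044 (array([ 0.4578, -0.2959, -0.0156]), np.float64(0.9278231075409322))
packer_30_mid 0.015 (array([ 0.6068, -0.1369,  0.3232]), np.float64(0.4436572632398704))
packer_30_
[... 244 characters left out ...]
array([ 0.6074, -0.1396,  0.2128]), np.float64(0.06842492865690877))]
packer_30_mid 0.044 (array([ 0.6068, -0.1369,  0.08  ]), np.float64(0.565646436654636))
packer_44_mid 0.015 (array([ 0.5941, -0.3058,  0.0477]), np.float64(0.6232912659331571))
packer_44_mid 0.022 (array([ 0.5958, -0.3072,  0.2279]), np.float64(0.4923061193686702))
packer_44_mid 0.03 (array([ 0.5943, -0.3025,  0.2273]), np.float64(0.3428849794655393))
packer_44_mid 0.044 [(array([ 0.5941, -0.3017,  0.2753]), np.float64(0.21024134767779062)), (array([ 0.5949, -0.3011,  0.2783]), np.float64(0.06857642685326919)), (array([ 0.5939, -0.3045,  0.269 ]), np.float64(0.12457283871140795))]
jig 0.73 [235.4, 142.4] 4025
(576, 788, 3)
```

View pics/c1.png

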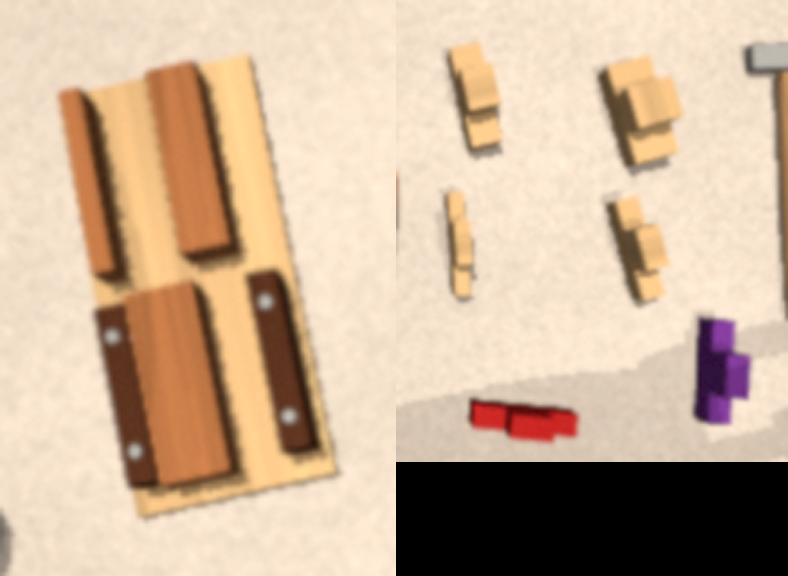

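The crop shows the wide board (about 55 mm) in the bay at top (228,165), with the 40 and 18 mm boards parked beyond. So the gap is 40 mm and I need 15 + 22. The plywood 15 is at (352,209) and the plywood 22 at (417,215); red and purple are excluded. Now I fit the board and cheek poses.

```bash
python3 - <<'E'
from h import *
np.set_printoptions(precision=4,suppress=True)
t=get_image("top");s=get_image("side")
obs=[]
for p in (t,s):
    g=proj(p,[[.575,.235,.04]])[0]
    L=silhouettes("board_55",p); L=[d for d in L if np.hypot(*(np.array(d["uv"])-g))<20]
    print(len(L),[d["score"] for d in L])
    if L: obs.append((p,L[0]["pixels"].astype(float)))
B=[box(-.075,.075,-.055,0,.012,.052)]
q=None
for o in [obs]+[[x] for x in obs]:
    r=fit(B,(.5695,.2633,.2),o); print("board",r); q=r[0] if q is None else q
# cheeks: dark pixels
for p,nm in ((t,"top"),(s,"side")):
    R=p["image"][:,:,0].astype(float)
    for off in np.arange(-.006,.0061,.002):
      row=[]
      # profile across gap at cheek top height 52mm and mid-length, y from board origin
    ys=np.arange(-.13,.011,.003)
    pr=[]
    for y in ys:
        P=[place(np.array([[x,y,.052]]),q)[0] for x in (-.03,-.01,.01,.03)]
        uv=proj(p,P).astype(np.float32)
        pr.append(cv2.remap(p["image"],uv[:,0].reshape(1,-1),uv[:,1].reshape(1,-1),cv2.INTER_LINEAR)[0].mean(0).round())
    print(nm);print(" ".join(f"{y*1000:.0f}:{int(c[0])}" for y,c in zip(ys,pr)))
    pr=[]; xs=np.arange(-.1,.1,.004)
    P=[place(np.array([[x,-.1075,.052]]),q)[0] for x in xs]
    uv=proj(p,P).astype(np.float32)
    print(" ".join(f"{x*1000:.0f}:{int(c[0])}" for x,c in zip(xs,cv2.remap(p["image"],uv[:,0].reshape(1,-1),uv[:,1].reshape(1,-1),cv2.INTER_LINEAR)[0])))
E
```

```text
1 [0.68]
0 []
board (array([0.5778, 0.2722, 0.2282]), np.float64(0.05480994986991561))
board (array([0.5778, 0.2722, 0.2282]), np.float64(0.05480994986991561))
top
-130:126 -127:94 -124:52 -121:37 -118:48 -115:57 -112:59 -109:59 -106:58 -103:58 -100:65 -97:96 -94:136 -91:156 -88:160 -85:160 -82:160 -79:160 -76:160 -73:160 -70:156 -67:134 -64:93 -61:58 -58:54 -55:86 -52:112 -49:118 -46:120 -43:122 -40:126 -37:125 -34:124 -31:126 -28:128 -25:130 -22:130 -19:128 -16:123 -13:120 -10:118 -7:114 -4:110 -1:90 2:62 5:57 8:58 11:59
-100:141 -96:123 -92:152 -88:160 -84:149 -80:115 -76:87 -72:46 -68:52 -64:61 -60:61 -56:61 -52:70 -48:105 -44:119 -40:92 -36:64 -32:60 -28:60 -24:60 -20:60 -16:59 -12:60 -8:59 -4:59 0:58 4:59 8:58 12:57 16:58 20:58 24:58 28:58 32:57 36:60 40:82 44:111 48:107 52:78 56:60 60:59 64:61 68:89 72:138 76:159 80:161 84:160 88:161 92:160 96:161
side
-130:145 -127:144 -124:140 -121:127 -118:100 -115:74 -112:61 -109:60 -106:60 -103:60 -100:60 -97:57 -94:48 -91:39 -88:36 -85:35 -82:34 -79:35 -76:34 -73:35 -70:34 -67:36 -64:48 -61:82 -58:118 -55:126 -52:117 -49:110 -46:113 -43:117 -40:116 -37:116 -34:117 -31:120 -28:120 -25:121 -22:120 -19:118 -16:113 -13:111 -10:109 -7:108 -4:113 -1:101 2:76 5:61 8:60 11:59
-100:146 -96:145 -92:144 -88:144 -84:143 -80:143 -76:140 -72:123 -68:72 -64:60 -60:63 -56:62 -52:69 -48:89 -44:90 -40:71 -36:60 -32:62 -28:61 -24:60 -20:61 -16:61 -12:61 -8:60 -4:60 0:60 4:61 8:59 12:60 16:59 20:61 24:59 28:59 32:63 36:59 40:78 44:91 48:80 52:64 56:62 60:59 64:60 68:98 72:144 76:149 80:147 84:151 88:149 92:149 96:149
```

Jig origin is about (0.5885, 0.2255), yaw 0.228. A helper will compute the shifts and turns; first the approach to the 15 packer.

```bash
cat > go.py <<'E'
import sys
from h import *
from scipy.spatial.transform import Rotation as R
def go(x,y,z,yaw):
    s=read_state(); w,a,b,c=s["tool_rot"]; C=R.from_quat([a,b,c,w])
    # tool y along world yaw, z down
    ty=np.array([np.cos(yaw),np.sin(yaw),0]); tz=np.array([0,0,-1.]); tx=np.cross(ty,tz)
    G=R.from_matrix(np.c_[tx,ty,tz])
    d=C.inv().apply(np.array([x,y,z])-s["position"])*1000
    print("shift",d.round(1),"turn",(C.inv()*G).as_rotvec().round(4),"F",s["ft_force"].round(1),"M",s["moment"].round(2),"pos",s["position"].round(4),"w",round(s["width"],4),"t",round(s["t"],2))
go(*map(float,sys.argv[1:5]))
E
python3 go.py .462 -.122 .18 .075
```

```text
shift [ 382.1 -338.1   64.5] turn [-0.   -0.   -1.26] F [0.3 0.1 0. ] M [ 0.02 -0.02  0.01] pos [ 0.2352 -0.5791  0.2445] w 0.087 t 1.95
```

```bash
python3 -m inch '[[[382,-338,64],[0,0,-1.26]],[[382,-338,64],[0,0,-1.26]],[[382,-338,64],[0,0,-1.26]],[[382,-338,64],[0,0,-1.26]],[[382,-338,64],[0,0,-1.26]]]' 100; python3 go.py .462 -.122 .18 .075
```

```text
t: 2.37
position: [0.3275, -0.3922, 0.2184]
tool_rot: [0.0, 0.874, 0.487, 0.0]
ft_force: [0.5, -0.4, 0.1]
width: 0.0871
grip_force: 0.0
shift [300.6 -27.9  38.4] turn [ 3.000e-04  1.000e-04 -6.295e-01] F [ 0.5 -0.4  0.1] M [-0.   -0.11 -0.01] pos [ 0.3275 -0.3922  0.2184] w 0.0871 t 2.37
```

```bash
python3 -m inch '[[[300,-28,38],[0,0,-0.63]],[[300,-28,38],[0,0,-0.63]],[[300,-28,38],[0,0,-0.63]],[[300,-28,38],[0,0,-0.63]],[[300,-28,38],[0,0,-0.63]]]'; python3 go.py .462 -.122 .18 .075
```

```text
t: 2.78
position: [0.4207, -0.2075, 0.1927]
tool_rot: [0.001, 0.682, 0.732, 0.0]
ft_force: [0.7, 0.3, 0.3]
width: 0.087
grip_force: 0.0
shift [82.4 47.2 12.7] turn [ 0.0009  0.0007 -0.0042] F [0.7 0.3 0.3] M [-0.03 -0.1  -0.02] pos [ 0.4207 -0.2075  0.1927] w 0.087 t 2.78
```

Moving over the packer, then partway down.

```bash
python3 -m inch '[[[41,23,6],[0,0,0]],[[82,47,12],[0,0,0]],[[82,47,52],[0,0,0]],[[82,47,52],[0,0,0]]]'; python3 go.py .462 -.122 .077 .075
python3 - <<'E'
from h import *
np.set_printoptions(precision=4,suppress=True)
t=get_image("top");s=get_image("side")
A=t["image"][150:270,290:430];B=s["image"][130:250,280:420]
cv2.imwrite("pics/c2.png",cv2.convertScaleAbs(cv2.resize(np.hstack([A,B]),None,fx=2.8,fy=2.8,interpolation=cv2.INTER_CUBIC),alpha=1.6)[:,:,::-1])
E
```

```text
t: 3.12
position: [0.4596, -0.1201, 0.1355]
tool_rot: [-0.004, 0.682, 0.731, -0.001]
ft_force: [-0.9, -0.2, -1.2]
width: 0.0866
grip_force: 0.0
shift [-2.3  2.6 58.5] turn [-0.0062 -0.0041 -0.0054] F [-0.9 -0.2 -1.2] M [-0.01  0.02  0.01] pos [ 0.4596 -0.1201  0.1355] w 0.0866 t 3.12
```

View pics/c2.png

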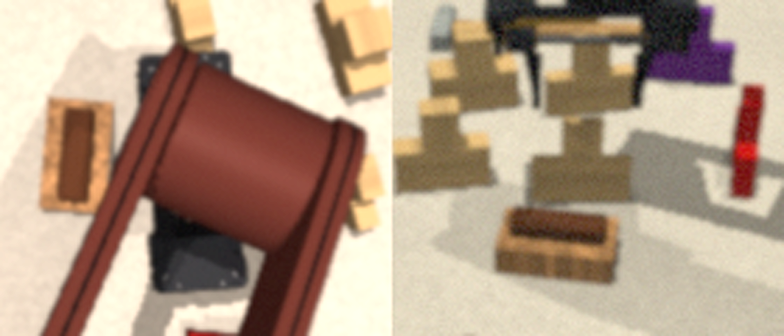

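The side crop shows the fingers, at crop (535,95) and (640,95), spanning the 15's tab at (585,135). The red and purple pieces stay clear. Descending and gripping.

```bash
python3 -m inch '[[[-2,2,30],[0,0,0]],[[-2,2,58],[0,0,0]],[[-2,2,58],[0,0,0]],[[-2,2,58],[0,0,0]]]'; python3 go.py .462 -.122 .077 .075; python3 -m inch '[[[0,0,0],[0,0,0]],[[0,0,0],[0,0,0]],[[0,0,0],[0,0,0]],[[0,0,0],[0,0,0]],[[0,0,0],[0,0,0]]]' 30;python3 go.py .462 -.122 .16 .075
```

```text
t: 3.55
position: [0.4631, -0.1273, 0.0829]
tool_rot: [-0.001, 0.684, 0.729, -0.0]
ft_force: [-0.3, -0.4, 0.8]
width: 0.0867
grip_force: 0.0
shift [ 5.3 -0.7  5.9] turn [-0.0018 -0.0008 -0.0118] F [-0.3 -0.4  0.8] M [-0.02 -0.1   0.02] pos [ 0.4631 -0.1273  0.0829] w 0.0867 t 3.55
t: 3.97
position: [0.4644, -0.1266, 0.0835]
tool_rot: [0.001, 0.684, 0.73, 0.0]
ft_force: [0.1, -0.2, -0.9]
width: 0.0616
grip_force: 0.0
shift [  4.7  -1.9 -76.5] turn [ 0.0014  0.0008 -0.01  ] F [ 0.1 -0.2 -0.9] M [-0.04 -0.08 -0.01] pos [ 0.4644 -0.1266  0.0835] w 0.0616 t 3.97
```

```bash
python3 -m inch '[[[4.5,-1,5],[0,0,-0.01]],[[4.5,-1,5],[0,0,-0.01]],[[4.5,-1,5],[0,0,-0.01]]]' 55;python3 go.py .462 -.122 .077 .075; python3 -m inch '[[[0,0,0],[0,0,0]],[[0,0,0],[0,0,0]],[[0,0,0],[0,0,0]],[[0,0,0],[0,0,0]],[[0,0,0],[0,0,0]]]' 20;  python3 -m inch '[[[0,0,0],[0,0,0]],[[0,0,0],[0,0,0]],[[0,0,0],[0,0,0]]]' 20; python3 go.py .462 -.122 .16 .075
```

```text
t: 4.22
position: [0.4619, -0.1213, 0.077]
tool_rot: [-0.001, 0.68, 0.733, -0.0]
ft_force: [-0.1, -0.3, -0.7]
width: 0.0494
grip_force: 0.0
shift [-0.7  0.  -0. ] turn [-0.0011 -0.0007  0.0007] F [-0.1 -0.3 -0.7] M [-0.05 -0.14 -0.01] pos [ 0.4619 -0.1213  0.077 ] w 0.0494 t 4.22
t: 4.63
position: [0.4625, -0.1219, 0.0775]
tool_rot: [-0.0, 0.68, 0.733, 0.0]
ft_force: [0.3, 0.5, -0.6]
width: 0.0399
grip_force: 30.0
t: 4.88
position: [0.4625, -0.1219, 0.0775]
tool_rot: [-0.0, 0.68, 0.733, -0.0]
ft_force: [0.5, -0.7, -0.4]
width: 0.0395
grip_force: 30.0
shift [ -0.1  -0.5 -82.5] turn [-0.0001 -0.     -0.    ] F [ 0.5 -0.7 -0.4] M [-0.02 -0.06 -0.02] pos [ 0.4625 -0.1219  0.0775] w 0.0395 t 4.88
```

Held (width 39.5 mm, 30 N). Lifting and moving over the bay.

```bash
python3 -m inch '[[[0,0,-25],[0,0,0]],[[0,0,-60],[0,0,0]],[[0,0,-90],[0,0,0]],[[0,0,-90],[0,0,0]],[[0,0,-90],[0,0,0]]]'; python3 go.py .5926 .208 .167 .228
```

```text
t: 5.3
position: [0.4641, -0.1226, 0.1698]
tool_rot: [0.002, 0.68, 0.733, 0.001]
ft_force: [0.3, -0.0, -2.1]
width: 0.0401
grip_force: 30.0
shift [320.  152.9   2.7] turn [ 0.0043  0.0028 -0.1529] F [ 0.3 -0.  -2.1] M [ 0.02 -0.06  0.01] pos [ 0.4641 -0.1226  0.1698] w 0.0401 t 5.3
```

```bash
python3 -m inch '[[[36,17,0],[0,0,-0.02]],[[72,34,0],[0,0,-0.04]],[[108,51,0],[0,0,-0.06]],[[144,68,0],[0,0,-0.08]],[[180,85,0],[0,0,-0.1]]]'; python3 -m inch '[[[36,17,0],[0,0,-0.02]],[[72,34,0],[0,0,-0.03]],[[108,51,0],[0,0,-0.05]],[[130,62,0],[0,0,-0.05]],[[140,68,0],[0,0,-0.05]]]';  python3 -m inch '[[[0,0,0],[0,0,0]],[[0,0,0],[0,0,0]],[[0,0,0],[0,0,0]]]';python3 go.py .5926 .208 .167 .228
```

```text
t: 5.72
position: [0.533, 0.0657, 0.1656]
tool_rot: [-0.001, 0.642, 0.766, -0.001]
ft_force: [0.5, 0.1, 0.1]
width: 0.0399
grip_force: 30.0
t: 6.13
position: [0.5754, 0.217, 0.1652]
tool_rot: [-0.001, 0.622, 0.783, -0.001]
ft_force: [-1.0, -0.2, -1.8]
width: 0.0398
grip_force: 30.0
t: 6.38
position: [0.5756, 0.2122, 0.1664]
tool_rot: [-0.0, 0.624, 0.782, -0.001]
ft_force: [0.4, -0.8, -1.1]
width: 0.0399
grip_force: 30.0
shift [-7.9 15.6 -0.6] turn [-0.0023  0.0006 -0.0039] F [ 0.4 -0.8 -1.1] M [-0.05 -0.15 -0.06] pos [0.5756 0.2122 0.1664] w 0.0399 t 6.38
```

```bash
python3 -m inch '[[[-8,15.5,10],[0,0,0]],[[-8,15.5,26],[0,0,0]],[[-8,15.5,26],[0,0,0]],[[-8,15.5,26],[0,0,0]],[[-8,15.5,26],[0,0,0]]]';python3 go.py .5926 .208 .140 .228
python3 - <<'E'
from h import *
np.set_printoptions(precision=4,suppress=True)
t=get_image("top");s=get_image("side")
A=t["image"][60:220,150:290];B=s["image"][200:360,180:340]
cv2.imwrite("pics/c3.png",cv2.convertScaleAbs(cv2.resize(np.hstack([A,B]),None,fx=2.6,fy=2.6,interpolation=cv2.INTER_CUBIC),alpha=1.6)[:,:,::-1])
E
```

```text
t: 6.8
position: [0.5931, 0.2084, 0.1419]
tool_rot: [-0.0, 0.624, 0.782, -0.0]
ft_force: [0.1, -0.5, 0.0]
width: 0.0397
grip_force: 30.0
shift [-0.2 -0.5  1.9] turn [-0.0004  0.     -0.0043] F [ 0.1 -0.5  0. ] M [ 0.04 -0.11  0.05] pos [0.5931 0.2084 0.1419] w 0.0397 t 6.8
```

View pics/c3.png

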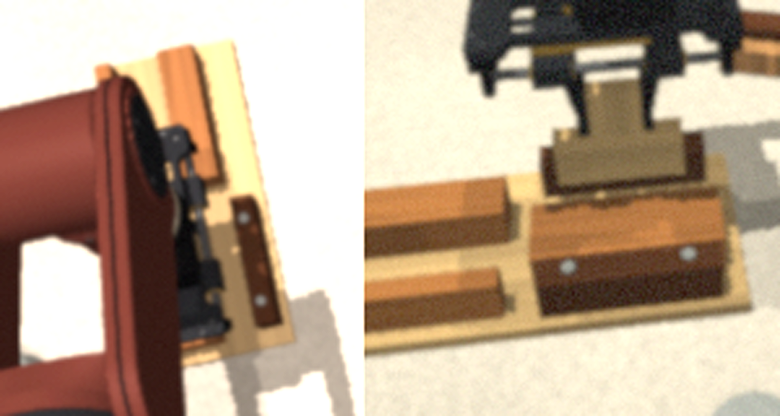

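The side crop shows the upright packer over the gap, between the board edge (row about 200) and the far cheek, and parallel to both. I'll centre it in the gap, lower it part way, then touch the board gently to calibrate.

```bash
python3 -m inch '[[[-7,-0.5,0],[0,0,-0.004]],[[-7,-0.5,0],[0,0,-0.004]],[[-7,-0.5,10],[0,0,-0.004]],[[-7,-0.5,20],[0,0,-0.004]],[[-7,-0.5,26],[0,0,-0.004]]]';python3 -m inch '[[[0,0,5],[0,0,0]],[[0,0,10],[0,0,0]],[[0,0,10],[0,0,0]],[[0,0,10],[0,0,0]]]';python3 go.py .5926 .208 .140 .228
```

```text
t: 7.32
position: [0.5934, 0.2023, 0.1135]
tool_rot: [-0.001, 0.622, 0.783, -0.001]
ft_force: [-1.1, -0.7, -0.8]
width: 0.0398
grip_force: 30.0
t: 7.65
position: [0.594, 0.2024, 0.1049]
tool_rot: [-0.0, 0.622, 0.783, -0.0]
ft_force: [0.3, -0.0, -0.7]
width: 0.04
grip_force: 30.0
shift [  5.8  -0.2 -35.1] turn [-0.0011 -0.0001  0.0011] F [ 0.3 -0.  -0.7] M [-0.04 -0.14 -0.03] pos [0.594  0.2024 0.1049] w 0.04 t 7.65
```

```bash
python3 -m inch '[[[2,0,0],[0,0,0]],[[4,0,0],[0,0,0]],[[5,0,0],[0,0,0]],[[5,0,0],[0,0,0]]]'|egrep 'pos|for'; for i in 1; do python3 -m inch '[[[1,0,0],[0,0,0]],[[2,0,0],[0,0,0]],[[2,0,0],[0,0,0]]]'; done; python3 go.py .5926 .208 .140 .228
```

```text
position: [0.5934, 0.2077, 0.106]
ft_force: [-0.1, -0.8, -1.0]
grip_force: 30.0
t: 8.23
position: [0.5928, 0.2094, 0.1057]
tool_rot: [0.0, 0.622, 0.783, 0.0]
ft_force: [0.7, 0.4, -0.1]
width: 0.0396
grip_force: 30.0
shift [ -1.3  -0.5 -34.3] turn [ 0.0002 -0.0001  0.0011] F [ 0.7  0.4 -0.1] M [-0.03 -0.15  0.06] pos [0.5928 0.2094 0.1057] w 0.0396 t 8.23
```

```bash
python3 -m inch '[[[1,0,0],[0,0,0]],[[1,0,0],[0,0,0]],[[1,0,0],[0,0,0]]]'; python3 go.py .5926 .208 .140 .228
```

```text
t: 8.48
position: [0.5926, 0.21, 0.1056]
tool_rot: [0.0, 0.622, 0.783, -0.0]
ft_force: [0.1, -0.6, -0.9]
width: 0.0396
grip_force: 30.0
shift [ -1.9  -0.5 -34.4] turn [0.0001 0.0003 0.0009] F [ 0.1 -0.6 -0.9] M [-0.32 -0.16 -0.02] pos [0.5926 0.21   0.1056] w 0.0396 t 8.48
```

```bash
python3 -m inch '[[[1,0,0],[0,0,0]],[[1,0,0],[0,0,0]],[[1,0,0],[0,0,0]]]'; python3 go.py .5926 .208 .140 .228
```

```text
t: 8.73
position: [0.5925, 0.2102, 0.1056]
tool_rot: [0.001, 0.622, 0.783, -0.001]
ft_force: [0.1, -4.2, 0.1]
width: 0.0396
grip_force: 30.0
shift [ -2.2  -0.4 -34.4] turn [-0.0001  0.0015  0.0009] F [ 0.1 -4.2  0.1] M [-1.14 -0.25  0.  ] pos [0.5925 0.2102 0.1056] w 0.0396 t 8.73
```

Contact with the board at TCP y≈0.210, with no yaw moment, so alignment is good. Backing off 1.5 mm and lowering to the base.

```bash
python3 -m inch '[[[-1.5,0,0],[0,0,0]],[[-1.5,0,4],[0,0,0]],[[-1.5,0,8],[0,0,0]],[[-1.5,0,12],[0,0,0]],[[-1.5,0,12],[0,0,0]]]';python3 -m inch '[[[0,0,1],[0,0,0]],[[0,0,2],[0,0,0]],[[0,0,2],[0,0,0]]]';python3 go.py .5926 .208 .140 .228
```

```text
t: 9.15
position: [0.5918, 0.2098, 0.092]
tool_rot: [-0.001, 0.622, 0.783, -0.001]
ft_force: [-0.1, -1.2, -0.8]
width: 0.0397
grip_force: 30.0
t: 9.4
position: [0.5925, 0.2099, 0.0913]
tool_rot: [-0.0, 0.622, 0.783, -0.0]
ft_force: [0.3, 0.7, -1.3]
width: 0.0395
grip_force: 30.0
shift [ -1.8  -0.3 -48.7] turn [-0.0003 -0.0003  0.0011] F [ 0.3  0.7 -1.3] M [-0.09 -0.15  0.01] pos [0.5925 0.2099 0.0913] w 0.0395 t 9.4
```

```bash
python3 -m inch '[[[0,0,0.5],[0,0,0]],[[0,0,1],[0,0,0]],[[0,0,1],[0,0,0]]]';python3 go.py .5926 .208 .140 .228
```

```text
t: 9.65
position: [0.5926, 0.2099, 0.0906]
tool_rot: [-0.0, 0.622, 0.783, 0.0]
ft_force: [0.5, 0.4, 0.4]
width: 0.0393
grip_force: 30.0
shift [ -1.8  -0.4 -49.4] turn [ 0.0001 -0.0002  0.0011] F [0.5 0.4 0.4] M [ 0.03 -0.15  0.01] pos [0.5926 0.2099 0.0906] w 0.0393 t 9.65
```

```bash
python3 -m inch '[[[0,0,0.5],[0,0,0]],[[0,0,1],[0,0,0]],[[0,0,1],[0,0,0]]]';python3 go.py .5926 .208 .140 .228
```

```text
t: 9.9
position: [0.5927, 0.2098, 0.0896]
tool_rot: [0.0, 0.622, 0.783, 0.0]
ft_force: [-0.2, -0.5, -0.8]
width: 0.0398
grip_force: 30.0
shift [ -1.7  -0.5 -50.4] turn [ 0.0001 -0.      0.001 ] F [-0.2 -0.5 -0.8] M [-0.03 -0.15 -0.04] pos [0.5927 0.2098 0.0896] w 0.0398 t 9.9
```

```bash
python3 -m inch '[[[0,0,0.5],[0,0,0]],[[0,0,0.5],[0,0,0]],[[0,0,0.5],[0,0,0]]]' | egrep 'pos|force';python3 -m inch '[[[0,0,0.5],[0,0,0]],[[0,0,0.5],[0,0,0]],[[0,0,0.5],[0,0,0]]]';python3 go.py .5926 .208 .140 .228
```

```text
position: [0.5928, 0.2098, 0.0895]
ft_force: [-1.7, -0.5, 4.7]
grip_force: 30.0
t: 10.4
position: [0.5927, 0.2098, 0.0895]
tool_rot: [0.0, 0.622, 0.783, 0.0]
ft_force: [-3.6, -0.1, 7.7]
width: 0.0397
grip_force: 30.0
shift [ -1.7  -0.5 -50.5] turn [ 0.0002 -0.      0.001 ] F [-3.6 -0.1  7.7] M [-0.17  0.59 -0.03] pos [0.5927 0.2098 0.0895] w 0.0397 t 10.4
```

Seated on the base. Releasing and rising.

```bash
python3 -m inch '[[[0,0,-1],[0,0,0]],[[0,0,-1],[0,0,0]],[[0,0,-1],[0,0,0]],[[0,0,-1],[0,0,0]],[[0,0,-1],[0,0,0]]]' 80;python3 -m inch '[[[0,0,-20],[0,0,0]],[[0,0,-55],[0,0,0]],[[0,0,-90],[0,0,0]],[[0,0,-120],[0,0,0]],[[0,0,-120],[0,0,0]]]' 100; python3 go.py .458 -.297 .2 .25
```

```text
t: 10.82
position: [0.5926, 0.2097, 0.0893]
tool_rot: [-0.0, 0.622, 0.783, -0.0]
ft_force: [-0.8, 0.1, -0.3]
width: 0.0645
grip_force: 0.0
t: 11.23
position: [0.5966, 0.2107, 0.2179]
tool_rot: [0.004, 0.622, 0.783, 0.005]
ft_force: [1.5, -0.3, 1.7]
width: 0.0858
grip_force: 0.0
shift [-462.9 -250.4   14.8] turn [ 0.0126  0.0002 -0.0209] F [ 1.5 -0.3  1.7] M [ 0.05 -0.15  0.01] pos [0.5966 0.2107 0.2179] w 0.0858 t 11.23
```

```bash
python3 -m inch '[[[-180,-97,6],[0,0,-0.02]],[[-180,-97,6],[0,0,-0.02]],[[-180,-97,6],[0,0,-0.02]],[[-180,-97,6],[0,0,-0.02]],[[-180,-97,6],[0,0,-0.02]]]';python3 -m inch '[[[-170,-92,6],[0,0,0]],[[-170,-92,6],[0,0,0]],[[-170,-92,6],[0,0,0]],[[-170,-92,6],[0,0,0]],[[-170,-92,6],[0,0,0]]]'; python3 go.py .458 -.297 .18 .25
python3 - <<'E'
from h import *
np.set_printoptions(precision=4,suppress=True)
t=get_image("top");s=get_image("side")
obs=[]
for p in (t,s):
    g=proj(p,[[.591,.21,.0595]])[0]
    L=[d for d in silhouettes("packer_15_mid",p)+silhouettes("packer_30_mid",p) if np.hypot(*(np.array(d["uv"])-g))<15]
    if L: print(g,L[0]["score"],L[0]["uv"],L[0]["pixels"].sum())
A=t["image"][110:210,180:290];B=s["image"][200:320,220:350]
z=lambda X:cv2.resize(X,(390,360),interpolation=cv2.INTER_CUBIC)
cv2.imwrite("pics/c4.png",cv2.convertScaleAbs(np.hstack([z(A),z(B)]),alpha=1.6)[:,:,::-1])
E
```

```text
t: 11.65
position: [0.5381, 0.0106, 0.2032]
tool_rot: [0.0, 0.614, 0.79, -0.0]
ft_force: [1.1, 0.1, 0.3]
width: 0.0868
grip_force: 0.0
t: 12.07
position: [0.4905, -0.1783, 0.1973]
tool_rot: [0.0, 0.614, 0.789, -0.0]
ft_force: [1.2, -0.6, 0.2]
width: 0.0871
grip_force: 0.0
shift [-107.1  -60.6   17.5] turn [-0.0003  0.0012 -0.0027] F [ 1.2 -0.6  0.2] M [ 0.02 -0.09  0.05] pos [ 0.4905 -0.1783  0.1973] w 0.0871 t 12.07
[230.4556 162.8087] 0.63 [229.5, 161.3] 397
[279.6379 268.7372] 0.58 [277.2, 267.6] 699
```

View pics/c4.png

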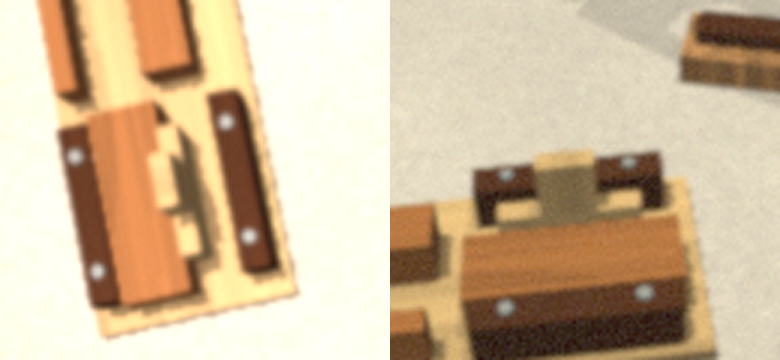

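The 15 stands upright against the board, at crop (175,190), inside the cheek ends, leaving the rest of the gap free. On to the 22.

```bash
python3 -m inch '[[[-36,-20,0],[0,0,0]],[[-72,-40,0],[0,0,0]],[[-107,-60,0],[0,0,0]],[[-107,-60,0],[0,0,0]],[[-107,-60,0],[0,0,0]]]'; python3 -m inch '[[[0,0,30],[0,0,0]],[[0,0,60],[0,0,0]],[[0,0,60],[0,0,0]],[[0,0,60],[0,0,0]]]'; python3 go.py .458 -.297 .077 .25
```

```text
t: 12.78
position: [0.4601, -0.2939, 0.1974]
tool_rot: [-0.0, 0.614, 0.789, 0.0]
ft_force: [1.4, 0.5, -0.8]
width: 0.0867
grip_force: 0.0
t: 13.12
position: [0.4595, -0.2906, 0.1359]
tool_rot: [-0.003, 0.613, 0.79, 0.0]
ft_force: [0.0, 0.3, 1.0]
width: 0.0868
grip_force: 0.0
shift [-6.1 -2.9 58.9] turn [-0.0025 -0.0044  0.0014] F [0.  0.3 1. ] M [ 0.06 -0.1   0.05] pos [ 0.4595 -0.2906  0.1359] w 0.0868 t 13.12
```

```bash
python3 -m inch '[[[-3,-2,25],[0,0,0]],[[-3,-2,48],[0,0,0]],[[-3,-2,48],[0,0,0]],[[-3,-2,48],[0,0,0]],[[-3,-2,48],[0,0,0]]]'; python3 -m inch '[[[0,0,0],[0,0,0]],[[0,0,0],[0,0,0]]]'>/dev/null; python3 go.py .458 -.297 .077 .25
python3 - <<'E'
from h import *
p=get_image("side")
cv2.imwrite("pics/c5.png",cv2.convertScaleAbs(cv2.resize(p["image"][110:200,290:440],None,fx=4,fy=4,interpolation=cv2.INTER_CUBIC),alpha=1.6)[:,:,::-1])
E
```

```text
t: 13.53
position: [0.4602, -0.2972, 0.0919]
tool_rot: [0.001, 0.613, 0.79, -0.0]
ft_force: [0.0, -0.2, 0.1]
width: 0.0872
grip_force: 0.0
shift [ 1.1 -1.8 14.6] turn [ 0.0019  0.0027 -0.0007] F [0.6 0.3 0.1] M [-0.01 -0.12 -0.02] pos [ 0.46   -0.2976  0.0916] w 0.0869 t 13.7
```

View pics/c5.png

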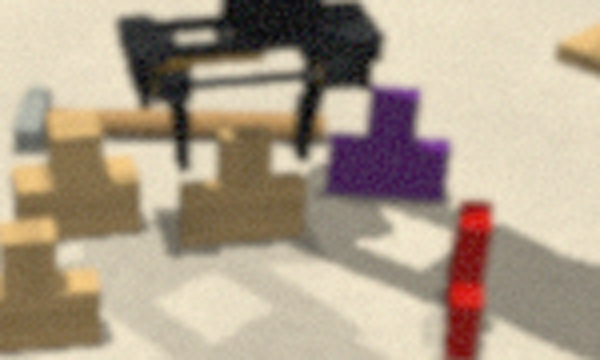

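The fingers, at crop (183,150) and (305,140), straddle the plywood 22's tab at (243,160). Lowering and gripping.

```bash
python3 -m inch '[[[1,-1.5,8],[0,0,0]],[[1,-1.5,14],[0,0,0]],[[1,-1.5,14],[0,0,0]]]' 60; python3 -m inch '[[[0,0,0],[0,0,0]],[[0,0,0],[0,0,0]],[[0,0,0],[0,0,0]]]' 58; python3 go.py .458 -.297 .077 .25;  python3 -m inch '[[[0,0,0],[0,0,0]],[[0,0,0],[0,0,0]],[[0,0,0],[0,0,0]],[[0,0,0],[0,0,0]],[[0,0,0],[0,0,0]]]' 20;python3 -m inch '[[[0,0,0],[0,0,0]],[[0,0,0],[0,0,0]]]' 20
```

```text
t: 14.0
position: [0.456, -0.2955, 0.0738]
tool_rot: [-0.001, 0.614, 0.789, 0.0]
ft_force: [-0.0, 0.0, -0.5]
width: 0.074
grip_force: 0.0
t: 14.25
position: [0.4572, -0.2964, 0.0756]
tool_rot: [0.0, 0.614, 0.789, 0.0]
ft_force: [0.5, 0.9, -0.1]
width: 0.0556
grip_force: 0.0
shift [-0.8  0.7 -1.4] turn [ 0.     -0.     -0.0011] F [ 0.5  0.9 -0.1] M [ 0.   -0.09 -0.02] pos [ 0.4572 -0.2964  0.0756] w 0.0556 t 14.25
t: 14.67
position: [0.4572, -0.2964, 0.0757]
tool_rot: [0.0, 0.614, 0.789, -0.0]
ft_force: [0.2, 0.2, 0.1]
width: 0.0398
grip_force: 30.0
t: 14.83
position: [0.4572, -0.2964, 0.0757]
tool_rot: [0.0, 0.614, 0.789, -0.0]
ft_force: [1.9, -0.8, 1.5]
width: 0.0398
grip_force: 30.0
```

Held. Lifting high, then travelling to beside the outer face of the −y cheek, which I'll use as a touch reference.

```bash
python3 -m inch '[[[0,0,-25],[0,0,0]],[[0,0,-60],[0,0,0]],[[0,0,-95],[0,0,0]],[[0,0,-125],[0,0,0]],[[0,0,-125],[0,0,0]]]'; python3 go.py .610 .133 .2 .2275
```

```text
t: 15.25
position: [0.46, -0.2988, 0.2079]
tool_rot: [0.006, 0.614, 0.789, -0.0]
ft_force: [1.3, -1.0, 0.5]
width: 0.0398
grip_force: 30.0
shift [381.5 251.8   5.9] turn [0.0065 0.0093 0.0216] F [ 1.3 -1.   0.5] M [-0.   -0.13 -0.04] pos [ 0.46   -0.2988  0.2079] w 0.0398 t 15.25
```

```bash
python3 -m inch '[[[34,22,0],[0,0,0]],[[68,44,0],[0,0,0.01]],[[102,67,0],[0,0,0.02]],[[136,89,0],[0,0,0.02]],[[170,112,0],[0,0,0.02]]]'; python3 -m inch '[[[34,22,0],[0,0,0]],[[68,44,0],[0,0,0]],[[102,67,0],[0,0,0]],[[136,89,0],[0,0,0]],[[170,112,0],[0,0,0]]]';python3 -m inch '[[[30,20,0],[0,0,0]],[[38,26,0],[0,0,0]],[[38,26,0],[0,0,0]],[[38,26,0],[0,0,0]],[[38,26,0],[0,0,0]]]'; python3 go.py .610 .133 .106 .2275
```

```text
t: 15.67
position: [0.5234, -0.1022, 0.1998]
tool_rot: [-0.0, 0.622, 0.783, -0.0]
ft_force: [1.3, 0.4, -1.5]
width: 0.04
grip_force: 30.0
t: 16.08
position: [0.594, 0.089, 0.1996]
tool_rot: [-0.0, 0.622, 0.783, -0.0]
ft_force: [1.6, -0.3, -0.8]
width: 0.0401
grip_force: 30.0
t: 16.5
position: [0.6103, 0.1286, 0.1998]
tool_rot: [-0.0, 0.622, 0.783, -0.001]
ft_force: [-0.6, -1.5, -1.0]
width: 0.0396
grip_force: 30.0
shift [ 4.4  0.9 93.8] turn [-0.0017  0.0005  0.0008] F [-0.6 -1.5 -1. ] M [-0.05 -0.16 -0.04] pos [0.6103 0.1286 0.1998] w 0.0396 t 16.5
```

```bash
python3 -m inch '[[[0,0,30],[0,0,0]],[[0,0,60],[0,0,0]],[[0,0,84],[0,0,0]],[[0,0,84],[0,0,0]],[[0,0,84],[0,0,0]]]'; python3 -m inch '[[[3,0,0],[0,0,0]],[[6,0,0],[0,0,0]],[[9,0,0],[0,0,0]],[[9,0,0],[0,0,0]],[[9,0,0],[0,0,0]]]'; python3 go.py .610 .133 .106 .2275
```

```text
t: 16.92
position: [0.6094, 0.1282, 0.1152]
tool_rot: [-0.001, 0.622, 0.783, -0.001]
ft_force: [-0.1, 0.1, -0.7]
width: 0.0396
grip_force: 30.0
t: 17.33
position: [0.6094, 0.1391, 0.1177]
tool_rot: [0.001, 0.621, 0.783, 0.001]
ft_force: [-0.7, -0.5, -1.5]
width: 0.0398
grip_force: 30.0
shift [-6.1 -0.9 11.7] turn [0.0018 0.0003 0.0022] F [-0.7 -0.5 -1.5] M [ 0.02 -0.11 -0.04] pos [0.6094 0.1391 0.1177] w 0.0398 t 17.33
```

```bash
python3 -m inch '[[[1,0,0],[0,0,0]],[[2,0,0],[0,0,0]],[[2,0,0],[0,0,0]],[[2,0,0],[0,0,0]]]' >/dev/null; python3 go.py .610 .133 .106 .2275;python3 -m inch '[[[1,0,0],[0,0,0]],[[1,0,0],[0,0,0]],[[1,0,0],[0,0,0]]]' >/dev/null; python3 go.py .610 .133 .106 .2275
```

```text
shift [-7.9 -0.1 10.5] turn [-0.0002 -0.      0.0017] F [ 0.5  0.  -0.8] M [ 0.   -0.08 -0.05] pos [0.6083 0.1407 0.1165] w 0.0396 t 17.67
shift [-8.8 -0.2 10.5] turn [-0.0001 -0.      0.0015] F [-0.9 -0.  -1.1] M [ 0.05 -0.08 -0.05] pos [0.6082 0.1416 0.1165] w 0.0395 t 17.92
```

```bash
python3 -m inch '[[[1,0,0],[0,0,0]],[[1,0,0],[0,0,0]],[[1,0,0],[0,0,0]]]' >/dev/null; python3 go.py .610 .133 .106 .2275
```

```text
shift [-9.8 -0.2 10.5] turn [-0.0001 -0.      0.0016] F [-0.1 -0.3 -0.8] M [ 0.01 -0.1  -0.  ] pos [0.6079 0.1426 0.1165] w 0.0397 t 18.17
```

```bash
python3 -m inch '[[[1,0,0],[0,0,0]],[[1,0,0],[0,0,0]],[[1,0,0],[0,0,0]]]' >/dev/null; python3 go.py .610 .133 .106 .2275
```

```text
shift [-10.8  -0.2  10.6] turn [0.0001 0.0001 0.0015] F [-0.1  0.3 -0.5] M [ 0.   -0.13 -0.02] pos [0.6078 0.1436 0.1166] w 0.0399 t 18.42
```

```bash
python3 -m inch '[[[0.7,0,0],[0,0,0]],[[0.7,0,0],[0,0,0]],[[0.7,0,0],[0,0,0]]]' >/dev/null; python3 go.py .610 .133 .106 .2275
```

```text
shift [-11.   -0.2  10.6] turn [-0.      0.0007  0.0013] F [-0.  -2.1 -0.9] M [-0.66 -0.26 -0.09] pos [0.6077 0.1438 0.1166] w 0.0394 t 18.67
```

```bash
python3 -m inch '[[[0.7,0,0],[0,0,0]],[[0.7,0,0],[0,0,0]],[[0.7,0,0],[0,0,0]]]' >/dev/null; python3 go.py .610 .133 .106 .2275
```

```text
shift [-11.2  -0.2  10.6] turn [-0.      0.0015  0.0011] F [ 0.5 -4.9 -1.2] M [-1.16 -0.24 -0.26] pos [0.6077 0.144  0.1166] w 0.0399 t 18.92
```

```bash
python3 -m inch '[[[0.7,0,0],[0,0,0]],[[0.7,0,0],[0,0,0]],[[0.7,0,0],[0,0,0]]]' >/dev/null; python3 go.py .610 .133 .106 .2275
```

```text
shift [-11.5  -0.2  10.6] turn [-0.0001  0.0022  0.0011] F [ 0.4 -6.2 -1.1] M [-1.45 -0.25 -0.19] pos [0.6076 0.1443 0.1166] w 0.04 t 19.17
```

Cheek contact at TCP (0.6077, 0.1437), which agrees with the board contact to 0.7 mm. The target is +48.35 mm from the contact. Backing off, rising, crossing.

```bash
python3 -m inch '[[[-5,0,0],[0,0,0]],[[-5,0,-25],[0,0,0]],[[-5,0,-60],[0,0,0]],[[-5,0,-85],[0,0,0]],[[-5,0,-85],[0,0,0]]]';python3 -m inch '[[[17,0,0],[0,0,0]],[[34,0,0],[0,0,0]],[[51.4,0,0],[0,0,0]],[[51.4,0,0],[0,0,0]],[[51.4,0,0],[0,0,0]]]';python3 -m inch '[[[0,0,15],[0,0,0]],[[0,0,30],[0,0,0]],[[0,0,45],[0,0,0]],[[0,0,50],[0,0,0]],[[0,0,50],[0,0,0]]]';python3 -m inch '[[[0,0,0],[0,0,0]],[[0,0,0],[0,0,0]],[[0,0,0],[0,0,0]]]'>/dev/null; python3 go.py .5968 .1908 .0877 .2275
python3 - <<'E'
from h import *
p=get_image("side")
cv2.imwrite("pics/c6.png",cv2.convertScaleAbs(cv2.resize(p["image"][200:320,220:350],None,fx=4.5,fy=4.5,interpolation=cv2.INTER_CUBIC),alpha=1.6)[:,:,::-1])
E
```

```text
t: 19.58
position: [0.612, 0.1417, 0.2089]
tool_rot: [0.003, 0.622, 0.783, 0.004]
ft_force: [1.3, 0.3, -0.5]
width: 0.0398
grip_force: 30.0
t: 20.0
position: [0.5962, 0.1917, 0.2009]
tool_rot: [-0.0, 0.621, 0.784, -0.0]
ft_force: [0.2, 0.9, -0.8]
width: 0.0398
grip_force: 30.0
t: 20.42
position: [0.5955, 0.1898, 0.1493]
tool_rot: [-0.001, 0.622, 0.783, -0.002]
ft_force: [-0.3, 0.7, -0.7]
width: 0.04
grip_force: 30.0
shift [ 0.2 -0.9 65.2] turn [0.0022 0.0001 0.0013] F [-0.3 -0.2 -1. ] M [ 0.02 -0.08 -0.01] pos [0.5976 0.1908 0.1529] w 0.0397 t 20.67
```

View pics/c6.png

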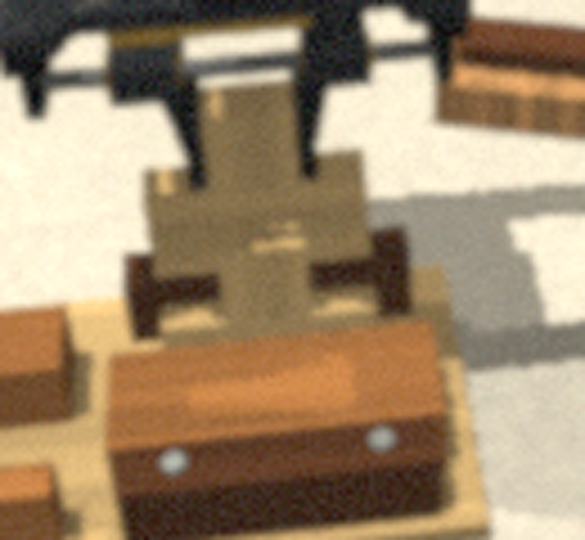

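The 22 is upright behind the 15's tab at crop (265,280), clear of it and with no force. Lowering in steps while watching the force.

```bash
python3 -m inch '[[[0,0,4],[0,0,0]],[[0,0,8],[0,0,0]],[[0,0,12],[0,0,0]],[[0,0,12],[0,0,0]],[[0,0,12],[0,0,0]]]'>/dev/null; python3 go.py .5968 .1908 .0877 .2275
```

```text
shift [-0.1  0.6 51.1] turn [-0.0013 -0.0001  0.0016] F [ 1.  -0.7 -1.5] M [-0.03 -0.11 -0.01] pos [0.5963 0.1907 0.1388] w 0.0401 t 21.13
```

```bash
python3 -m inch '[[[0.1,-0.4,2],[0,0,0]],[[0.1,-0.4,4],[0,0,0]],[[0.1,-0.4,6],[0,0,0]],[[0.1,-0.4,6],[0,0,0]],[[0.1,-0.4,6],[0,0,0]]]'>/dev/null; python3 go.py .5968 .1908 .0877 .2275
```

```text
shift [-0.1  0.6 45.6] turn [-0.0004 -0.      0.0015] F [ 0.5  0.2 -0.4] M [-0.01 -0.11 -0.01] pos [0.5962 0.1908 0.1333] w 0.04 t 21.55
```

```bash
python3 -m inch '[[[0,0,2],[0,0,0]],[[0,0,4],[0,0,0]],[[0,0,5],[0,0,0]],[[0,0,5],[0,0,0]],[[0,0,5],[0,0,0]]]'>/dev/null; python3 go.py .5968 .1908 .0877 .2275
```

```text
shift [-0.1  0.6 40.7] turn [-0.0002 -0.      0.0014] F [ 0.2  0.8 -0.7] M [-0.02 -0.13  0.03] pos [0.5962 0.1908 0.1284] w 0.0398 t 21.97
```

```bash
python3 -m inch '[[[0,0,2],[0,0,0]],[[0,0,4],[0,0,0]],[[0,0,6],[0,0,0]],[[0,0,8],[0,0,0]],[[0,0,8],[0,0,0]]]'>/dev/null; python3 go.py .5968 .1908 .0877 .2275
```

```text
shift [-0.1  0.9 32.1] turn [-0.0011 -0.      0.0015] F [-0.6 -0.2 -1.4] M [ 0.   -0.09 -0.02] pos [0.5959 0.1907 0.1198] w 0.0397 t 22.38
```

```bash
python3 -m inch '[[[0,0,2],[0,0,0]],[[0,0,4],[0,0,0]],[[0,0,6],[0,0,0]],[[0,0,8],[0,0,0]],[[0,0,8],[0,0,0]]]'>/dev/null; python3 go.py .5968 .1908 .0877 .2275
```

```text
shift [-0.1  0.8 24.2] turn [-0.0009 -0.      0.0015] F [-0.5 -0.  -0.7] M [ 0.02 -0.1  -0.04] pos [0.596  0.1907 0.1119] w 0.04 t 22.8
```

```bash
python3 -m inch '[[[0,0,2],[0,0,0]],[[0,0,4],[0,0,0]],[[0,0,6],[0,0,0]],[[0,0,8],[0,0,0]],[[0,0,8],[0,0,0]]]'>/dev/null; python3 go.py .5968 .1908 .0877 .2275
```

```text
shift [-0.1  0.8 16.2] turn [-0.0009 -0.0001  0.0015] F [ 0.7 -0.4 -1.6] M [ 0.02 -0.09 -0.  ] pos [0.596  0.1907 0.1039] w 0.0398 t 23.22
```

```bash
python3 -m inch '[[[0,0,2],[0,0,0]],[[0,0,4],[0,0,0]],[[0,0,6],[0,0,0]],[[0,0,8],[0,0,0]],[[0,0,8],[0,0,0]]]'>/dev/null; python3 go.py .5968 .1908 .0877 .2275
```

```text
shift [-0.1  0.8  8.2] turn [-0.0009 -0.0001  0.0015] F [ 0.1  0.2 -0.7] M [-0.04 -0.04  0.02] pos [0.596  0.1907 0.0959] w 0.0399 t 23.63
```

Free of contact; 8 mm left.

```bash
python3 -m inch '[[[0,0,2],[0,0,0]],[[0,0,4],[0,0,0]],[[0,0,6],[0,0,0]],[[0,0,6.8],[0,0,0]],[[0,0,6.8],[0,0,0]]]'>/dev/null; python3 go.py .5968 .1908 .0877 .2275
```

```text
shift [-0.1  0.7  1.7] turn [-0.0006 -0.      0.0015] F [ 1.  -0.4 -0.4] M [-0.04 -0.05  0.05] pos [0.5961 0.1908 0.0894] w 0.04 t 24.05
```

```bash
python3 -m inch '[[[0,0,0.7],[0,0,0]],[[0,0,0.7],[0,0,0]],[[0,0,0.7],[0,0,0]]]'>/dev/null; python3 go.py .5968 .1908 .0877 .2275
```

```text
shift [-0.1  0.4  1.4] turn [0.0001 0.     0.0015] F [ 0.4 -0.1 -0.9] M [-0.04 -0.1   0.02] pos [0.5964 0.1908 0.0891] w 0.0398 t 24.3
```

```bash
python3 -m inch '[[[0,0,0.7],[0,0,0]],[[0,0,0.7],[0,0,0]],[[0,0,0.7],[0,0,0]]]'>/dev/null; python3 go.py .5968 .1908 .0877 .2275
```

```text
shift [-0.1  0.4  0.7] turn [ 0.0001 -0.      0.0015] F [ 0.6 -0.1 -1.6] M [-0.07 -0.07  0.03] pos [0.5963 0.1908 0.0884] w 0.0395 t 24.55
```

```bash
python3 -m inch '[[[0,0,0.6],[0,0,0]],[[0,0,0.6],[0,0,0]],[[0,0,0.6],[0,0,0]]]'>/dev/null; python3 go.py .5968 .1908 .0877 .2275
```

```text
shift [-0.1  0.4  0.1] turn [0.0001 0.     0.0015] F [ 0.2 -0.8 -1.1] M [ 0.   -0.15  0.02] pos [0.5964 0.1908 0.0878] w 0.0398 t 24.8
```

```bash
python3 -m inch '[[[0,0,0.4],[0,0,0]],[[0,0,0.4],[0,0,0]],[[0,0,0.4],[0,0,0]]]'>/dev/null; python3 go.py .5968 .1908 .0877 .2275
```

```text
shift [-0.1  0.4  0.1] turn [0.0001 0.     0.0015] F [-1.3  0.8  2.8] M [-0.12  0.21  0.01] pos [0.5964 0.1908 0.0878] w 0.0399 t 25.05
```

Seated exactly where expected. Releasing, rising, moving away and checking.

```bash
python3 -m inch '[[[0,0,-0.4],[0,0,0]],[[0,0,-0.4],[0,0,0]],[[0,0,-0.4],[0,0,0]],[[0,0,-0.4],[0,0,0]],[[0,0,-0.4],[0,0,0]]]' 80;python3 -m inch '[[[0,0,-15],[0,0,0]],[[0,0,-45],[0,0,0]],[[0,0,-80],[0,0,0]],[[0,0,-115],[0,0,0]],[[0,0,-130],[0,0,0]]]'; python3 -m inch '[[[-150,-60,0],[0,0,0]],[[-150,-60,0],[0,0,0]],[[-150,-60,0],[0,0,0]],[[-150,-60,0],[0,0,0]],[[-150,-60,0],[0,0,0]]]'
python3 - <<'E'
from h import *
t=get_image("top");s=get_image("side")
A=t["image"][110:210,180:290];B=s["image"][200:320,220:350]
z=lambda X:cv2.resize(X,(390,360),interpolation=cv2.INTER_CUBIC)
cv2.imwrite("pics/c7.png",cv2.convertScaleAbs(np.hstack([z(A),z(B)]),alpha=1.6)[:,:,::-1])
E
```

```text
t: 25.47
position: [0.5963, 0.1908, 0.0876]
tool_rot: [-0.0, 0.622, 0.783, -0.0]
ft_force: [0.8, 0.8, 0.1]
width: 0.0647
grip_force: 0.0
t: 25.88
position: [0.5985, 0.1913, 0.2235]
tool_rot: [0.002, 0.622, 0.783, 0.003]
ft_force: [0.7, -0.1, 1.1]
width: 0.0693
grip_force: 0.0
t: 26.3
position: [0.5712, 0.0253, 0.2178]
tool_rot: [0.001, 0.624, 0.782, -0.001]
ft_force: [-0.1, 0.0, -0.6]
width: 0.0698
grip_force: 0.0
```

View pics/c7.png

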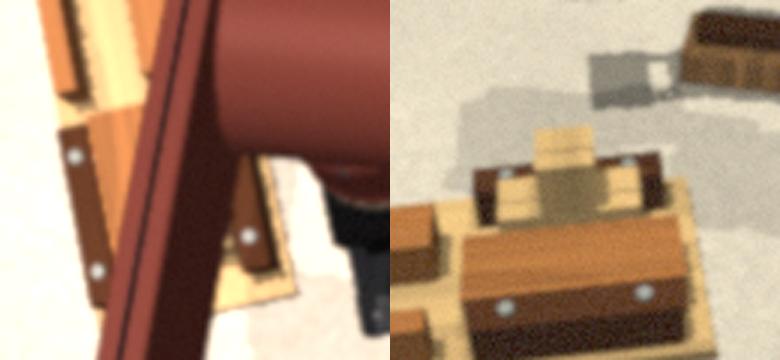

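The side crop shows both packers upright side by side at about (565,180), level and within the cheek ends, with the robot clear. Handing in.

```bash
python3 -m inch '[[[0,0,0],[0,0,0]],[[0,0,0],[0,0,0]],[[0,0,0],[0,0,0]]]'; python3 -c "from cell import close_job; print(close_job())"
```

```text
t: 26.65
position: [0.5721, 0.0324, 0.2176]
tool_rot: [-0.0, 0.621, 0.784, 0.0]
ft_force: [0.6, 0.2, 0.1]
width: 0.0696
grip_force: 0.0
the job is handed in; nothing more can be done
None
```

The 15 and 22 mm packers stand upright, side by side and fully down in the 40 mm gap, with about 3 mm of play. I handed the job in at about 27 s; no verdict was returned.

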